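# Set the dispenser cap and pour out the bearing balls

## Task

Pour the three steel balls out of the clear drum into the grey tray under it. With the drum still upright, turn the yellow cap by its black knob until the one opening that is wide enough for the balls is centred at the orange pointer; then swing the drum over to its stop with the red crank handle, leave it tipped and let go.

Things in the scene. Friction and masses are not known exactly. Their poses are not given: they have to be found in the camera images.
- dispenser: Fixed stand: grey open tray (x -160 to 60, y -60 to 60 mm, walls 35 high, floor 4 thick) and two blue posts (out to y +-72, 152 high) that carry the drum on a level pivot axis along y, 130 mm above the origin. Origin on the bench below the drum's centre; z up; -x is the way the drum pours (roughly towards the robot), +y the crank's side.
- drum (a joint): Tilt of the clear drum (102 mm across, 98 high) about the pivot axis, rad: 0 = upright, cap on top (start); grows as the top swings over to the stand's -x; 2.18 = stop, mouth down. Friction 0.12 N m; stays where left. Its fixed dark lid under the cap has one window, at the stand's -x side, marked by an orange pointer on the drum's rim.
- cap (a joint): Turn of the yellow cap (108 mm across, top face 187 mm above the bench), rad, counterclockwise from above positive, range -1.5 to 1.5, friction 0.04 N m, stays where left. What stands at the orange pointer: 0 fine slits, 4 mm (start is near this); +1.22 narrow slot along the rim, 8.5 mm wide; -1.22 wide opening, 33 x 36 mm or more, the only one that lets the balls out.
- knob_grip (a point): Point on the drum's axis inside the cap's black bar knob, at the height to grip it from above: 214 mm above the bench while upright, 27 mm above the cap's face, 11 mm below the bar's top. The bar is 14 mm thick, 32 long. Drum upright, seen from above: the bar's long direction is the stand's x axis turned by (cap + 0.61) rad counterclockwise.
- crank_grip (a point): Middle of the crank's red handle: round bar, 16 mm across, 68 long, parallel to the pivot axis, 90 mm from it, 120 mm to the stand's +y of the drum's centre. Drum upright: 78 mm to the stand's +x of the pivot axis, 45 above it. As the drum tips it goes over the top on that circle, to 82 mm on the -x side, 38 above the axis at the stop. The crank arm is 36 mm inward.
- ball_1: Steel ball, 14 mm across, 11 g, free to roll; origin at its centre. Starts on the floor of the upright drum, 85 mm above the bench.
- ball_2: Steel ball, 14 mm across, 11 g, free to roll; origin at its centre. Starts on the floor of the upright drum, 85 mm above the bench.
- ball_3: Steel ball, 14 mm across, 11 g, free to roll; origin at its centre. Starts on the floor of the upright drum, 85 mm above the bench.

How it is judged:
By the outcome, as a careful person would: the job done as asked, in the order asked, and still so for the second after the job is handed in, with the robot touching nothing.
It also fails if it takes over 50 s, if anything falls off the work surface, if the arm or the gripper's body presses on something with over 40 N, if the wrist force passes 120 N, or if a joint passes its speed limit or range.

## Robot

A 6-joint arm with a two-finger parallel gripper is mounted at the origin on a cart in front of the work surface, level with it; the furniture and walls round the work are solid. World frame = base frame: x ahead of the robot, y to its left, z up, the work surface at z = 0. Lengths are in m, angles in rad, forces in N, time in s.
With the tool pointing down it reaches from about 0.375 to 0.825 m from the base axis. Payload 5.5 kg.
Tool frame: the origin (TCP) lies on the centre line of the jaws, within the pads' length; the fingertips stand 8 mm ahead of it and the grasp point (between the pads) lies 11 mm behind it; z points along the fingers, y is the line along which they close (so a half turn about z gives the same grasp; the last joint's range is limited). The gripper opens to 85 mm and grips with 20 to 120 N. Pads are 22 mm wide; open, the fingers measure 114 mm over their backs; the gripper's body (76 mm by 85 mm) begins 54 mm behind the grasp point. The pads swing forward as they close: fully open they stand 13 mm farther back than shut.
Start: joints at [1.141, 0.314, -0.047, 1.21, 0, 1.571], TCP at [0.25, 0.545, 0.239] pointing down, gripper open.
Joint ranges: [-2.67, 2.67], [-0.69, 1.73], [-1.03, 1.25], [-2.08, 2.16], [-1.42, 1.45], [-3.14, 3.14]. Speed limits (rad/s): [2.39, 2.39, 3.01, 3.14, 3.14, 3.14].

## Interface

Orientations are given as a rotation vector (axis times angle).
In Python, from plant import * gives the robot as it stands.
- The arm moves only by the tool arm_command, never from a script. Its argument "steps" is a list that holds one entry, the list of rows, each a list of 7 numbers: the shift along the tool's x, y, z in cm, then the turn, a rotation vector about the tool's x, y, z in rad, then the opening, from 0 (shut) to 1 (fully open). In form: [[[dx, dy, dz, ax, ay, az, fingers], ...]]. A call has 1 to 8 rows; each row is the pose to reach, as a shift and turn from the pose commanded when the call began, along the tool's axes at that moment; what a row does not reach only later rows make up. A row lasts 1/10 s, in which the tool goes at most 50 mm and 8.59 degrees, less where a joint would pass 70% of its speed; a pose out of reach is approached as far as the arm can. A call with a gripper value outside its range is refused whole. The fingers move at their own pace and stop on an object; "force" is the grip in N (left out, the last holds). Time passes only in rows, so rows that repeat a pose let the fingers close. It gives the time, the measured TCP pose, the force, the opening and the grip force at its end, in the units of the state.
- get_obs(): the state, without advancing time (a new reading comes with each control period).
- camera(name): name is "scene" or "top" or "wrist"; returns the picture (480x640x3 uint8, blue, green, red); there is no depth.
- calibration(name): a dict with "fov_y" (degrees; the focal length in pixels is half the picture's height over the tangent of half this angle, whatever the lens; pixels are square), "cx", "cy" (the principal point, pixels), "rvec" (rotation vector, rad) and "tvec" (3), from world to camera coordinates, as OpenCV has them; the wrist camera has in their place "hand_eye" (4x4, takes a point from camera to tool coordinates, whose origin is the TCP and whose axes are the flange's). Camera axes: x right, y down, z forward; pixel columns grow to the right and rows downward; lengths in m; the calibration is good to about 2 mm. A picture is of the moment at which its call begins: read the wrist's pose just before it. calibration takes no time and is no camera call.
- job_done(): hands the job in; it is judged then, once.
The state is a dict: "clock": time; "joint_positions": joint angles; "joint_vel": joint speeds; "tau": joint torques, N m; "ee_pos": TCP position; "ee_rot": TCP orientation; "ft_force": force on the tool from outside, world axes, zero at the start; "torque": the same for the moment, N m; "gripper_width": finger opening in m; "finger_force": force on a finger pad.
Only numpy, scipy, OpenCV 4.12 (cv2) and the standard library are available. Lean on these libraries where they do the work, as an engineer would, in place of code of your own. Each camera call takes 0.05 s, during which the arm holds its last target. There are 200 camera calls.

## Working session

There is one attempt and no reset: what is moved stays moved. The work goes in short steps, Python scripts to look and compute and a tool call to move; the robot and the scene stay as the last step left them, time stands still between calls to the robot, and variables do not carry over. Pictures are saved under pics/ and viewed, at most 10 in all, crops included, and the job is handed in when it is done.

Besides the shell and the picture viewer there is one more tool, called after ">>>" as a command line: name --argument value ..., lists and objects as JSON in quotes. arm_command: Moves the arm, as the interface text tells. Its arguments: {"type":"object","properties":{"steps":{"type":"array","items":{"type":"array","items":{"type":"array","items":{"type":"number"}}}},"force":{"type":"number"}},"required":["steps"]}

```bash
ls; mkdir -p pics
python3 - <<'E'
from plant import *
import cv2
o=get_obs();print(o)
for n in("scene","top"):
    c=calibration(n);print(n,c)
    cv2.imwrite(f"pics/{n}0.png",camera(n))
print(calibration("wrist"))
E
```

```text
pics
{'clock': 0.0, 'joint_positions': array([ 1.14099114e+00,  3.14198929e-01, -4.80976215e-02,  1.21017545e+00,
       -1.15382364e-05,  1.57084630e+00]), 'joint_vel': array([ 0.00032094, -0.00123014,  0.00055076, -0.00187999,  0.00037568,
       -0.00088179]), 'tau': array([-2.05202468e-04, -5.39594579e+01,  3.39745045e+01,  1.90872699e-02,
       -6.58230965e-05,  1.12530921e-05]), 'ee_pos': array([0.2497848 , 0.54491436, 0.23844265]), 'ee_rot': array([-6.69954384e-01, -3.06897130e+00,  2.57518952e-03]), 'ft_force': array([-0.7154639 ,  0.02944779,  0.2361015 ]), 'torque': array([-0.04209864,  0.03266525,  0.0609445 ]), 'finger_force': 0.0, 'gripper_width': 0.08554000339762863}
scene {'fov_y': 54.689590950481296, 'cx': 313.5745033577812, 'cy': 228.71440381385548, 'rvec': array([ 2.1123222 , -0.73798441,  0.3904853 ]), 'tvec': array([-0.45935312,  0.34595195,  0.63961689])}
top {'fov_y': 42.407510214185436, 'cx': 330.84455730460434, 'cy': 239.69096564767955, 'rvec': array([ 2.10938097, -2.09614108,  0.1640095 ]), 'tvec': array([0.02254704, 0.60621775, 0.8676558 ])}
{'fov_y': 64.38027007638745, 'cx': 319.788883964589, 'cy': 243.004910067704, 'hand_eye': array([[ 2.08740085e-04, -9.55676865e-01, -2.94417537e-01,
         7.44460227e-02],
       [ 9.99999815e-01,  3.14954253e-05,  6.06759363e-04,
         5.21360377e-04],
       [-5.70593080e-04, -2.94417609e-01,  9.55676695e-01,
        -1.34535365e-01],
       [ 0.00000000e+00,  0.00000000e+00,  0.00000000e+00,
         1.00000000e+00]])}
```

View pics/scene0.png

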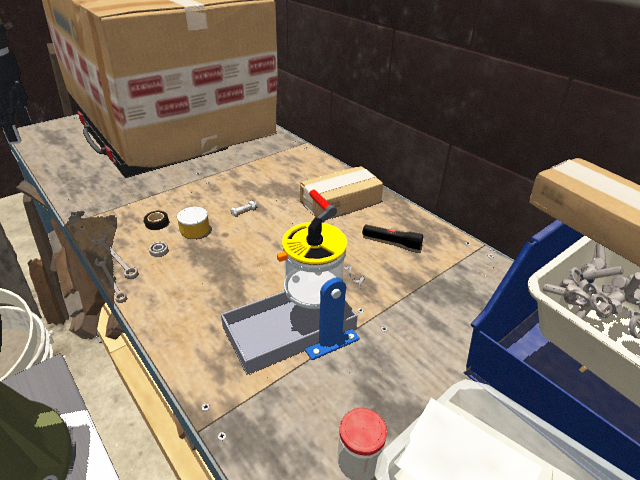

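View pics/top0.png

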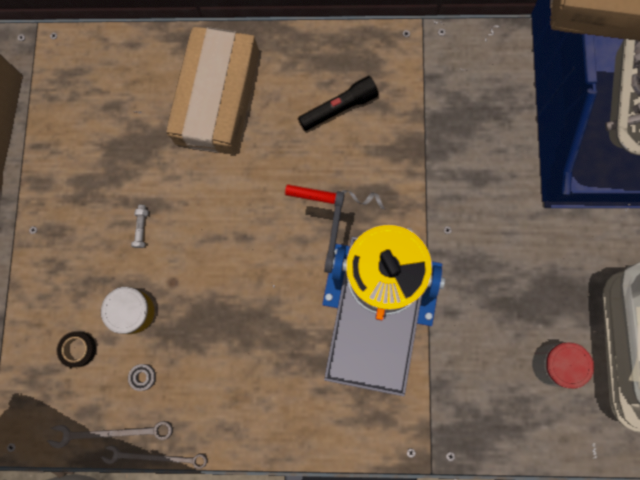

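The scene shows the stand with yellow cap near (315,243), crank on the far side. From the top: cap centre is about (389,267), black knob (391,263), orange pointer (380,314), red handle (287–337,192), tray below; the wide opening is at the right (412,278).

```bash
cat > h.py <<'E'
from plant import *
import cv2, numpy as np
from scipy.spatial.transform import Rotation as R
def cam(n,obs=None):
    c=calibration(n); f=240/np.tan(np.radians(c["fov_y"])/2)
    if n=="wrist":
        H=c["hand_eye"]; Rt=R.from_rotvec(obs["ee_rot"]).as_matrix()
        return f,c["cx"],c["cy"],Rt@H[:3,:3],Rt@H[:3,3]+obs["ee_pos"]
    Rm=R.from_rotvec(c["rvec"]).as_matrix()
    return f,c["cx"],c["cy"],Rm.T,-Rm.T@c["tvec"]
def ray(n,px,z,obs=None):
    f,cx,cy,Rm,o=cam(n,obs); px=np.atleast_2d(px).astype(float)
    d=np.c_[(px[:,0]-cx)/f,(px[:,1]-cy)/f,np.ones(len(px))]@Rm.T
    return o+d*((z-o[2])/d[:,2])[:,None]
def proj(n,P,obs=None):
    f,cx,cy,Rm,o=cam(n,obs); q=(np.atleast_2d(P)-o)@Rm
    return np.c_[q[:,0]/q[:,2]*f+cx,q[:,1]/q[:,2]*f+cy]
def big(m):
    k=max(cv2.findContours(m.astype(np.uint8),cv2.RETR_EXTERNAL,cv2.CHAIN_APPROX_NONE)[0],key=cv2.contourArea);return k[:,0]
def hsv(im,lo,hi): return cv2.inRange(cv2.cvtColor(im,cv2.COLOR_BGR2HSV),lo,hi)
E
python3 - <<'E'
from h import *
im=cv2.imread("pics/top0.png")
y=hsv(im,(22,150,120),(35,255,255)); k=big(y)
P=ray("top",cv2.convexHull(k)[:,0],.187)[:,:2].astype(np.float32)
(c,r)=cv2.minEnclosingCircle(P); print("cap",c,r, cv2.fitEllipse(P))
m=hsv(im,(0,180,100),(8,255,255));m[:,:270]=0;m[:,350:]=0;m[:170]=0;m[215:]=0
k=big(m); H=ray("top",k,.175)[:,:2].astype(np.float32);b=cv2.minAreaRect(H);print("handle",b);bx=cv2.boxPoints(b);print(bx)
o=hsv(im,(8,180,150),(18,255,255));o[:300]=0;o[330:]=0;o[:,:365]=0;o[:,400:]=0
print("ptr",ray("top",big(o).mean(0),.17))
g=im.copy();
t=cv2.inRange(cv2.cvtColor(im,cv2.COLOR_BGR2HSV),(105,20,60),(130,90,190));t[:300]=0;t[:,:315]=0;t[:,440:]=0
k=big(t);print("tray",cv2.minAreaRect(ray("top",k,.02)[:,:2].astype(np.float32)))
s=cv2.imread("pics/scene0.png");y=hsv(s,(22,150,120),(35,255,255));y[:,:270]=0
P=ray("scene",cv2.convexHull(big(y))[:,0],.187)[:,:2].astype(np.float32);print("cap scene",cv2.minEnclosingCircle(P))
m=hsv(s,(0,180,80),(8,255,255));m[:180]=0;m[225:]=0;m[:,:300]=0;m[:,340:]=0
print("handle scene",cv2.minAreaRect(ray("scene",big(m),.18)[:,:2].astype(np.float32)))
E
```

```text
cap (0.5469701886177063, -0.05230894312262535) 0.05482420697808266 ((0.5469790697097778, -0.0523141510784626), (0.10855330526828766, 0.1089259535074234), 171.60557556152344)
handle ((0.6456868648529053, 0.05044775828719139), (0.06767012178897858, 0.014622759073972702), 79.23770141601562)
[[0.6321859  0.01857314]
 [0.64655143 0.01584256]
 [0.65918785 0.08232238]
 [0.6448223  0.08505296]]
ptr [[ 0.48874022 -0.04175125  0.17      ]]
tray ((0.4959964454174042, -0.12258462607860565), (0.012941188178956509, 0.009721281006932259), 80.93062591552734)
cap scene ((0.5453311800956726, -0.05186164006590843), 0.056849606335163116)
handle scene ((0.6417114734649658, 0.05130261182785034), (0.06900527328252792, 0.02019498310983181), 79.98493957519531)
```

```bash
cat >> h.py <<'E'
C=np.array([.5465,-.0522]); PSI=-.187
def tgt(x,y,z,phi):
    # tool down, closing axis y at heading phi; report shift/turn in tool axes
    o=get_obs(); R0=R.from_rotvec(o["ee_rot"])
    Y=np.array([np.cos(phi),np.sin(phi),0]);Z=np.array([0,0,-1.]);X=np.cross(Y,Z)
    Rt=R.from_matrix(np.c_[X,Y,Z]); d=R0.inv().apply(np.array([x,y,z])-o["ee_pos"])*100
    print("d_cm",d.round(2),"rot",(R0.inv()*Rt).as_rotvec().round(3),"clock",o["clock"],"down:",R0.apply([0,0,1]).round(3),"phi",np.arctan2(*R0.apply([0,1,0])[[1,0]]).round(3))
def stand(x,y):
    c,s=np.cos(PSI),np.sin(PSI); return C+[c*x-s*y,s*x+c*y]
def dark(im,n="top",z=.222,rad=.02,obs=None):
    m=(im.max(2)<75).astype(np.uint8); q=proj(n,[*C,z],obs)[0]; w=np.zeros_like(m)
    r=np.linalg.norm(proj(n,[C[0]+rad,C[1],z],obs)[0]-q); cv2.circle(w,tuple(int(v) for v in q),int(r),1,-1)
    return m*w
E
python3 - <<'E'
from h import *
im=cv2.imread("pics/top0.png")
k=big(dark(im));b=cv2.minAreaRect(ray("top",k,.225)[:,:2].astype(np.float32));print("bar",b);bx=cv2.boxPoints(b)
for i in(0,1): v=bx[i+1]-bx[i];print(np.linalg.norm(v),np.arctan2(v[1],v[0]))
# opening: non-yellow dark pixels in cap ring, angle in world
h,w=im.shape[:2]; ys,xs=np.mgrid[:h,:w]; P=ray("top",np.c_[xs.ravel(),ys.ravel()],.184)[:,:2]-C
rr=np.hypot(*P.T); a=(np.arctan2(P[:,1],P[:,0])-(PSI+np.pi)+np.pi)%(2*np.pi)-np.pi
sel=(rr>.028)&(rr<.046)&(im.max(2).ravel()<75)
print(np.histogram(a[sel],np.arange(-3.15,3.16,.15)))
tgt(*C,.255,2.08)
E
```

```text
bar ((0.5426650047302246, -0.05080466717481613), (0.03259845823049545, 0.02423880435526371), 44.33734893798828)
0.024238845 -0.7969618
0.032598484 0.773832
(array([ 0,  0,  0,  0,  0,  0,  0,  0,  0,  5, 17, 15, 19, 21, 17, 19, 13,
        0,  0,  0,  0,  0,  0,  0,  0, 12, 56, 54, 56, 57, 58, 57, 59, 32,
        0,  0,  0,  0,  0,  0,  0,  0]), array([-3.15000000e+00, -3.00000000e+00, -2.85000000e+00, -2.70000000e+00,
       -2.55000000e+00, -2.40000000e+00, -2.25000000e+00, -2.10000000e+00,
       -1.95000000e+00, -1.80000000e+00, -1.65000000e+00, -1.50000000e+00,
       -1.35000000e+00, -1.20000000e+00, -1.05000000e+00, -9.00000000e-01,
       -7.50000000e-01, -6.00000000e-01, -4.50000000e-01, -3.00000000e-01,
       -1.50000000e-01, -1.77635684e-15,  1.50000000e-01,  3.00000000e-01,
        4.50000000e-01,  6.00000000e-01,  7.50000000e-01,  9.00000000e-01,
        1.05000000e+00,  1.20000000e+00,  1.35000000e+00,  1.50000000e+00,
        1.65000000e+00,  1.80000000e+00,  1.95000000e+00,  2.10000000e+00,
        2.25000000e+00,  2.40000000e+00,  2.55000000e+00,  2.70000000e+00,
        2.85000000e+00,  3.00000000e+00,  3.15000000e+00]))
d_cm [-51.86 -41.92  -1.58] rot [-0.001 -0.001 -0.939] clock 0.1 down: [-0.001 -0.001 -1.   ] phi 1.141
```

>>> arm_command --steps '[[[-6,-5,-2,0,0,-0.12,1],[-51.9,-41.9,-1.6,0,0,-0.9,1],[-51.9,-41.9,-1.6,0,0,-0.9,1],[-51.9,-41.9,-1.6,0,0,-0.9,1],[-51.9,-41.9,-1.6,0,0,-0.9,1],[-51.9,-41.9,-1.6,0,0,-0.9,1],[-51.9,-41.9,-1.6,0,0,-0.9,1],[-51.9,-41.9,-1.6,0,0,-0.9,1]]]'

```text
clock: 0.9
ee_pos: [0.4195, 0.2042, 0.2535]
ee_rot: [0.736, -3.054, 0.0]
ft_force: [0.7, 0.1, 0.3]
gripper_width: 0.0852
finger_force: 0.0
```

Run:
```python
from h import *
tgt(*C,.255,2.04)
```

```text
d_cm [  0.37 -28.61  -0.15] rot [-0.    -0.     0.004] clock 0.9 down: [-0. -0. -1.] phi 2.044
```

>>> arm_command --steps '[[[0.3,-28.6,-0.2,0,0,0,1],[0.3,-28.6,-0.2,0,0,0,1],[0.3,-28.6,-0.2,0,0,0,1],[0.3,-28.6,-0.2,0,0,0,1],[0.3,-28.6,-0.2,0,0,0,1],[0.3,-28.6,-0.2,0,0,0,1],[0.3,-28.6,-0.2,0,0,0,1],[0.3,-28.6,-0.2,0,0,0,1]]]'

```text
clock: 1.7
ee_pos: [0.5458, -0.0508, 0.255]
ee_rot: [0.729, -3.055, -0.001]
ft_force: [0.5, 0.2, 0.5]
gripper_width: 0.0855
finger_force: 0.0
```

Run:
```python
from h import *
o=get_obs();im=camera("wrist");cv2.imwrite("pics/w1.png",im)
y=hsv(im,(20,130,90),(36,255,255))
P=ray("wrist",cv2.convexHull(big(y))[:,0],.187,o)[:,:2].astype(np.float32);print(cv2.minEnclosingCircle(P),cv2.fitEllipse(P))
print(proj("wrist",[*C,.225],o)); tgt(*C,.203,2.04)
```

```text
((0.5484709143638611, -0.05178936570882797), 0.05454843118786812) ((0.5483540296554565, -0.05203671008348465), (0.10743705183267593, 0.10851611196994781), 144.94117736816406)
[[316.62693877 290.9819348 ]]
d_cm [ 0.01 -0.25  5.22] rot [ 0.001 -0.001  0.001] clock 1.75 down: [-0.001  0.001 -1.   ] phi 2.041
```

View pics/w1.png

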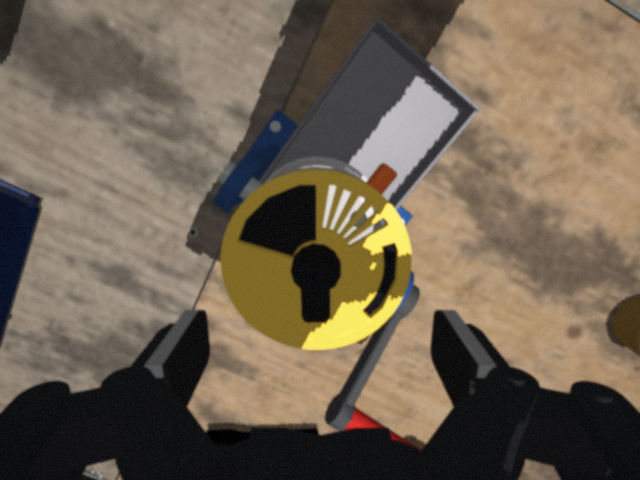

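Wrist view: the bar knob hangs vertically at (316,285), square to and midway between the fingers; wide opening at upper left (285,220), pointer (383,178). Descend straight and grip.

>>> arm_command --steps '[[[0,-0.1,2.5,0,0,0,1],[0,-0.1,5.2,0,0,0,0.6],[0,-0.1,5.2,0,0,0,0.3],[0,-0.1,5.2,0,0,0,0.1],[0,-0.1,5.2,0,0,0,0],[0,-0.1,5.2,0,0,0,0],[0,-0.1,5.2,0,0,0,0],[0,-0.1,5.2,0,0,0,0]]]' --force 40

```text
clock: 2.55
ee_pos: [0.5477, -0.0518, 0.2054]
ee_rot: [-0.731, 3.053, -0.003]
ft_force: [-0.9, -2.2, 6.4]
gripper_width: 0.0133
finger_force: 44.3
```

>>> arm_command --steps '[[[0,0,0,0,0,0.14,0],[0,0,0,0,0,0.28,0],[0,0,0,0,0,0.42,0],[0,0,0,0,0,0.56,0],[0,0,0,0,0,0.7,0],[0,0,0,0,0,0.84,0],[0,0,0,0,0,0.98,0],[0,0,0,0,0,1.12,0]]]'

```text
clock: 3.35
ee_pos: [0.5477, -0.0527, 0.2054]
ee_rot: [1.012, 2.97, -0.003]
ft_force: [0.3, -6.1, 6.8]
gripper_width: 0.0135
finger_force: 44.2
```

>>> arm_command --steps '[[[0,0,0,0,0,0.1,0],[0,0,0,0,0,0.15,0],[0,0,0,0,0,0.15,0],[0,0,0,0,0,0.15,0]]]'

```text
clock: 3.75
ee_pos: [0.5477, -0.0528, 0.2054]
ee_rot: [1.223, 2.889, -0.002]
ft_force: [-0.2, -6.8, 6.3]
gripper_width: 0.0132
finger_force: 44.3
```

Run:
```python
from h import *
tgt(*C,.203,2.04-1.27)
im=camera("top");cv2.imwrite("pics/t2.png",cv2.resize(im[200:340,300:480],None,fx=4,fy=4,interpolation=cv2.INTER_CUBIC))
```

```text
d_cm [ 0.13 -0.05  0.24] rot [ 0.     0.004 -0.   ] clock 3.75 down: [ 0.003 -0.003 -1.   ] phi 0.77
```

View pics/t2.png

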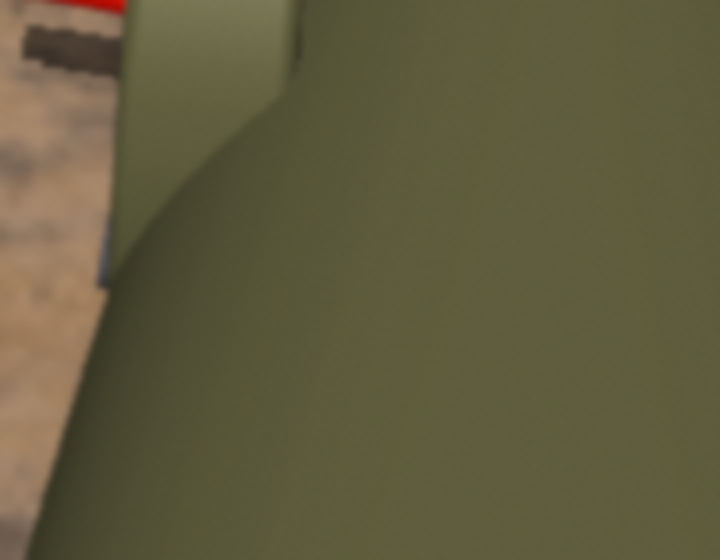

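The arm hides the cap from the top camera; open, rise and check with the wrist camera.

>>> arm_command --steps '[[[0,0,0,0,0,0,0.6],[0,0,0,0,0,0,0.6],[0,0,0,0,0,0,0.6],[0,0,-2.5,0,0,0,0.8],[0,0,-6,0,0,0,1],[0,0,-6,0,0,0,1],[0,0,-6,0,0,0,1]]]'

```text
clock: 4.5
ee_pos: [0.5471, -0.051, 0.2643]
ee_rot: [1.222, 2.893, 0.001]
ft_force: [-0.5, 0.1, -0.3]
gripper_width: 0.0852
finger_force: 0.0
```

```bash
cat >> h.py <<'E'
def look(name):
    o=get_obs();im=camera("wrist");cv2.imwrite(name,im)
    h,w=im.shape[:2]; ys,xs=np.mgrid[:h,:w]
    k=big(hsv(im,(20,130,60),(36,255,255)));P=ray("wrist",cv2.convexHull(k)[:,0],.187,o)[:,:2].astype(np.float32);c,r=cv2.minEnclosingCircle(P);print("cap",c,r)
    for z in(.187,.18):
        P=ray("wrist",np.c_[xs.ravel(),ys.ravel()],z,o)[:,:2]-c
        rr=np.hypot(*P.T); a=(np.arctan2(P[:,1],P[:,0])-(PSI+np.pi)+np.pi)%(2*np.pi)-np.pi
        sel=(rr>.032)&(rr<.044)
        yl=hsv(im,(20,130,60),(36,255,255)).ravel()>0
        hh,e=np.histogram(a[sel&~yl],63,(-np.pi,np.pi)); n,_=np.histogram(a[sel],63,(-np.pi,np.pi))
        print([(round((e[i]+e[i+1])/2,2),round(hh[i]/max(n[i],1),2)) for i in range(63) if hh[i]>.05*n[i]])
E
python3 -c "
from h import *
look('pics/w2.png')"
```

```text
cap (0.5479501485824585, -0.05159664899110794) 0.0542009212076664
[(np.float64(-2.99), np.float64(0.16)), (np.float64(-2.89), np.float64(0.43)), (np.float64(-2.79), np.float64(0.47)), (np.float64(-2.69), np.float64(0.46)), (np.float64(-2.59), np.float64(0.48)), (np.float64(-2.49), np.float64(0.48)), (np.float64(-2.39), np.float64(0.49)), (np.float64(-2.29), np.float64(0.5)), (np.float64(-2.19), np.float64(0.46)), (np.float64(-2.09), np.float64(0.48)), (np.float64(-1.99), np.float64(0.45)), (np.float64(-1.89), np.float64(0.12)), (np.float64(-1.6), np.float64(0.56)), (np.float64(-1.4), np.float64(0.46)), (np.float64(-1.2), np.float64(0.52)), (np.float64(-1.0), np.float64(0.61)), (np.float64(-0.8), np.float64(0.45)), (np.float64(-0.6), np.float64(0.56)), (np.float64(-0.5), np.float64(1.0)), (np.float64(-0.4), np.float64(1.0)), (np.float64(-0.3), np.float64(1.0)), (np.float64(-0.2), np.float64(1.0)), (np.float64(-0.1), np.float64(1.0)), (np.float64(0.0), np.float64(1.0)), (np.float64(0.1), np.float64(1.0)), (np.float64(0.2), np.float64(1.0)), (np.float64(0.3), np.float64(1.0)), (np.float
[... 1060 characters left out ...]
np.float64(-0.8), np.float64(0.37)), (np.float64(-0.6), np.float64(0.59)), (np.float64(-0.5), np.float64(1.0)), (np.float64(-0.4), np.float64(1.0)), (np.float64(-0.3), np.float64(1.0)), (np.float64(-0.2), np.float64(1.0)), (np.float64(-0.1), np.float64(1.0)), (np.float64(0.0), np.float64(1.0)), (np.float64(0.1), np.float64(1.0)), (np.float64(0.2), np.float64(1.0)), (np.float64(0.3), np.float64(1.0)), (np.float64(0.4), np.float64(1.0)), (np.float64(0.5), np.float64(1.0)), (np.float64(0.6), np.float64(1.0)), (np.float64(2.29), np.float64(0.29)), (np.float64(2.39), np.float64(0.49)), (np.float64(2.49), np.float64(0.5)), (np.float64(2.59), np.float64(0.48)), (np.float64(2.69), np.float64(0.42))]
```

View pics/w2.png

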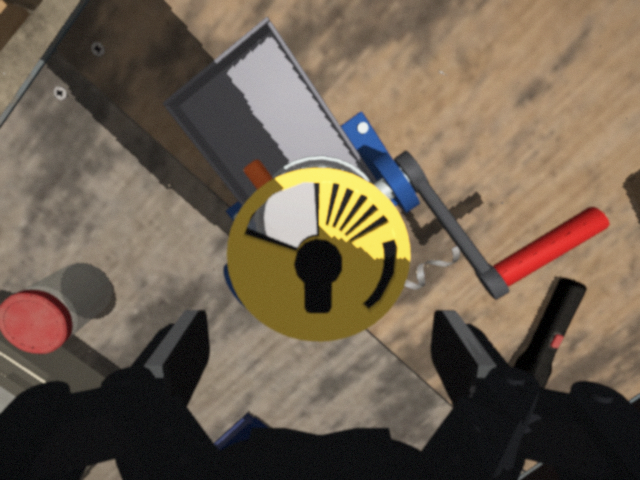

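Wrist view: the wide opening is now at the pointer (pointer (258,173), opening centred ~(288,215)); measured span −0.65..+0.6 rad, centred within ~0.02. Now the crank.

Run:
```python
from h import *
C[:]=[.5472,-.0521]
print(stand(.078,.12)); tgt(*stand(.078,.122),.250,PSI)
a=.523+np.linspace(0,2.18,25); p=9*np.c_[np.cos(a),np.sin(a)]
for k in range(3):
    print([(round(p[8*k+j,0]-p[8*k,0],2),round(-(p[8*k+j,1]-p[8*k,1]),2)) for j in range(1,9)])
```

```text
[0.64614962 0.05130683]
d_cm [ 0.5  14.44  1.32] rot [-0.    -0.     0.958] clock 4.55 down: [-0.  0. -1.] phi 0.771
[(np.float64(-0.44), np.float64(-0.69)), (np.float64(-0.94), np.float64(-1.33)), (np.float64(-1.5), np.float64(-1.93)), (np.float64(-2.11), np.float64(-2.48)), (np.float64(-2.76), np.float64(-2.96)), (np.float64(-3.46), np.float64(-3.39)), (np.float64(-4.19), np.float64(-3.75)), (np.float64(-4.96), np.float64(-4.04))]
[(np.float64(-0.79), np.float64(-0.22)), (np.float64(-1.59), np.float64(-0.37)), (np.float64(-2.4), np.float64(-0.45)), (np.float64(-3.22), np.float64(-0.45)), (np.float64(-4.03), np.float64(-0.38)), (np.float64(-4.84), np.float64(-0.24)), (np.float64(-5.63), np.float64(-0.02)), (np.float64(-6.39), np.float64(0.27))]
[(np.float64(-0.74), np.float64(0.36)), (np.float64(-1.44), np.float64(0.78)), (np.float64(-2.09), np.float64(1.26)), (np.float64(-2.71), np.float64(1.8)), (np.float64(-3.27), np.float64(2.4)), (np.float64(-3.77), np.float64(3.04)), (np.float64(-4.22), np.float64(3.72)), (np.float64(-4.6), np.float64(4.45))]
```

>>> arm_command --steps '[[[0.5,14.4,0,0,0,0.14,1],[0.5,14.4,0,0,0,0.28,1],[0.5,14.4,1.3,0,0,0.42,1],[0.5,14.4,1.3,0,0,0.56,1],[0.5,14.4,1.3,0,0,0.7,1],[0.5,14.4,1.3,0,0,0.84,1],[0.5,14.4,1.3,0,0,0.96,1],[0.5,14.4,1.3,0,0,0.96,1]]]'

```text
clock: 5.35
ee_pos: [0.6455, 0.0529, 0.2488]
ee_rot: [-2.42, -2.001, 0.004]
ft_force: [-0.6, -0.0, -0.4]
gripper_width: 0.0853
finger_force: 0.0
```

Run:
```python
from h import *
o=get_obs();im=camera("wrist");cv2.imwrite("pics/w3.png",im)
m=hsv(im,(0,180,60),(8,255,255)); print(proj("wrist",[.646,.0510,.175],o))
n,l,s,c=cv2.connectedComponentsWithStats(m)
for i in range(1,n):
    if s[i,4]>300:
        k=big(l==i);print(s[i],cv2.minAreaRect(ray("wrist",k,.178,o)[:,:2].astype(np.float32)))
C[:]=[.5472,-.0521]
tgt(*stand(.078,.122),.164,PSI)
```

```text
[[320.18473343 264.49493099]]
[ 307  208   28  117 2924] ((0.6460456252098083, 0.04945692420005798), (0.07116565853357315, 0.015235938131809235), 79.8072738647461)
d_cm [0.07 0.1  8.51] rot [-0.002  0.001  0.001] clock 5.4 down: [-0.003 -0.    -1.   ] phi -0.186
```

>>> arm_command --steps '[[[0,0.1,4,0,0,0,1],[0,0.1,7.5,0,0,0,1],[0,0.1,8.5,0,0,0,0.6],[0,0.1,8.5,0,0,0,0.3],[0,0.1,8.5,0,0,0,0],[0,0.1,8.5,0,0,0,0],[0,0.1,8.5,0,0,0,0],[0,0.1,8.5,0,0,0,0]]]' --force 25

```text
clock: 6.2
ee_pos: [0.6464, 0.0531, 0.1674]
ee_rot: [-2.419, -2.002, -0.0]
ft_force: [-7.0, 1.7, 5.9]
gripper_width: 0.015
finger_force: 24.6
```

>>> arm_command --steps '[[[0,-0.44,-0.69,0,0,0,0],[0,-0.94,-1.33,0,0,0,0],[0,-1.5,-1.93,0,0,0,0],[0,-2.11,-2.48,0,0,0,0],[0,-2.76,-2.96,0,0,0,0],[0,-3.46,-3.39,0,0,0,0],[0,-4.19,-3.75,0,0,0,0],[0,-4.96,-4.04,0,0,0,0]]]'

```text
clock: 7.0
ee_pos: [0.603, 0.0612, 0.2105]
ee_rot: [2.415, 1.996, 0.012]
ft_force: [9.9, -3.4, 9.0]
gripper_width: 0.0146
finger_force: 24.4
```

>>> arm_command --steps '[[[0,-0.79,-0.22,0,0,0,0],[0,-1.59,-0.37,0,0,0,0],[0,-2.4,-0.45,0,0,0,0],[0,-3.22,-0.45,0,0,0,0],[0,-4.03,-0.38,0,0,0,0],[0,-4.84,-0.24,0,0,0,0],[0,-5.63,-0.02,0,0,0,0],[0,-6.39,0.27,0,0,0,0]]]'

```text
clock: 7.8
ee_pos: [0.5362, 0.0736, 0.2046]
ee_rot: [2.42, 2.0, 0.002]
ft_force: [3.0, -1.5, 4.9]
gripper_width: 0.0146
finger_force: 27.8
```

>>> arm_command --steps '[[[0,-0.74,0.36,0,0,0,0],[0,-1.44,0.78,0,0,0,0],[0,-2.09,1.26,0,0,0,0],[0,-2.71,1.8,0,0,0,0],[0,-3.27,2.4,0,0,0,0],[0,-3.77,3.04,0,0,0,0],[0,-4.22,3.72,0,0,0,0],[0,-4.6,4.45,0,0,0,0]]]'

```text
clock: 8.6
ee_pos: [0.4903, 0.0826, 0.1582]
ee_rot: [-2.421, -2.002, 0.0]
ft_force: [1.9, -1.7, 3.0]
gripper_width: 0.0151
finger_force: 29.1
```

>>> arm_command --steps '[[[0,-0.15,0.3,0,0,0,0],[0,-0.3,0.6,0,0,0,0],[0,-0.3,0.6,0,0,0,0],[0,-0.3,0.6,0,0,0,0]]]'

```text
clock: 9.0
ee_pos: [0.4897, 0.0829, 0.1562]
ee_rot: [2.419, 1.999, 0.006]
ft_force: [-2.9, -7.0, 28.6]
gripper_width: 0.015
finger_force: 31.7
```

Run:
```python
from h import *
C[:]=[.5472,-.0521]
print(stand(-.0814,.122)); o=get_obs(); c,s=np.cos(PSI),np.sin(PSI); d=o["ee_pos"][:2]-C
x,z=c*d[0]+s*d[1],o["ee_pos"][2]+.011-.13
print(x,z,np.hypot(x,z),"tilt",np.arctan2(z,x)-.523,o["ft_force"])
cv2.imwrite("pics/s4.png",camera("scene"))
```

```text
[0.48990036 0.08290634]
-0.08158673849752884 0.03717493135283331 0.08965696526066463 tilt 2.191050800819251 [-2.89697402 -6.99418579 28.55877014]
```

View pics/s4.png

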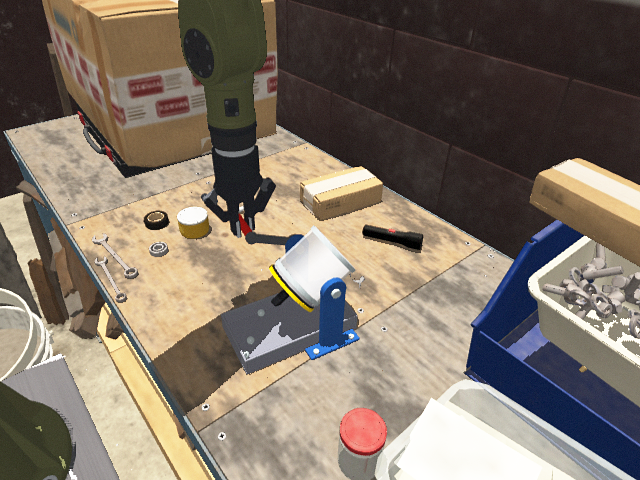

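The drum is at its stop (tilt 2.19 measured), and balls are visible in the tray (~(261,312), (250,342), (246,355)). Relax, release, retreat.

>>> arm_command --steps '[[[0,0.2,-0.4,0,0,0,0],[0,0.2,-0.4,0,0,0,0.5],[0,0.2,-0.4,0,0,0,1],[0,0.2,-0.4,0,0,0,1],[0,0.2,-0.4,0,0,0,1],[0,0.2,-0.4,0,0,0,1],[0,0.2,-3,0,0,0,1],[0,0.2,-7,0,0,0,1]]]'

```text
clock: 9.85
ee_pos: [0.4875, 0.0825, 0.2212]
ee_rot: [-2.419, -2.0, 0.008]
ft_force: [1.2, -0.3, 0.4]
gripper_width: 0.0848
finger_force: 0.0
```

>>> arm_command --steps '[[[2,0,-4,0,0,0,1],[6,0,-5,0,0,0,1],[11,0,-5,0,0,0,1],[16,0,-5,0,0,0,1],[21,0,-5,0,0,0,1],[24,0,-5,0,0,0,1],[24,0,-5,0,0,0,1],[24,0,-5,0,0,0,1]]]'

```text
clock: 10.65
ee_pos: [0.5344, 0.3187, 0.2722]
ee_rot: [2.42, 2.003, -0.002]
ft_force: [0.6, 0.3, 0.6]
gripper_width: 0.0855
finger_force: 0.0
```

Run:
```python
from h import *
a=camera("scene")[210:380,200:370];b=camera("top")[180:400,270:460]
a=cv2.resize(a,(400,400));b=cv2.resize(b,(380,400))
cv2.imwrite("pics/f.png",np.hstack([a,b]));o=get_obs();print(o["clock"],o["ee_pos"])
```

```text
10.75 [0.53452879 0.31735931 0.27275064]
```

View pics/f.png

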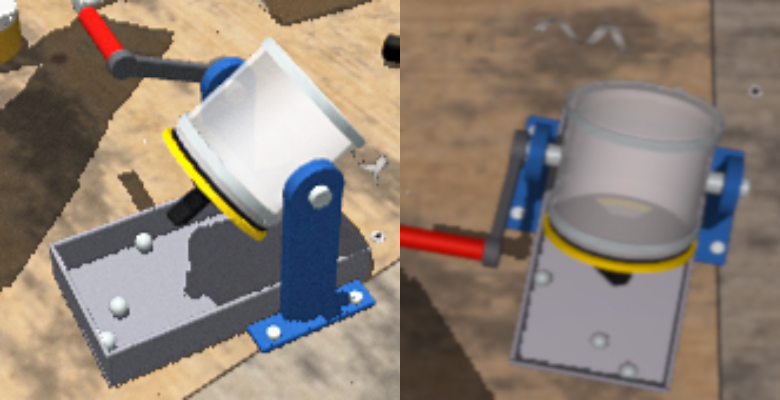

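Both views show the drum tipped and empty, with all three balls in the tray: left panel (144,241), (119,307), (107,341); right panel (543,278), (599,340), (628,370). The gripper is clear.

```bash
python3 -c "
from plant import *
print(job_done())"
```

```text
the job is handed in; nothing more can be done
None
```

The job is handed in at about 10.8 s: I turned the wide opening to the pointer with the drum upright, then tipped the drum to its stop and let go, and all three balls are in the tray.

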